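# Hold the hand sieve under the bench magnifier

### The arm

A 6-joint arm with a two-finger parallel gripper is mounted at the origin on the work surface. World frame = base frame: x ahead of the robot, y to its left, z up, the work surface at z = 0. Lengths are in m, angles in rad, forces in N, time in s.
With the tool pointing down it reaches from about 0.35 to 0.975 m from the base axis. Payload 17.4 kg.
Tool frame: the origin (TCP) lies at the very end of the fingers, on their centre line; the grasp point (between the pads) lies 19 mm behind it (robot.pinch_z is the distance from the TCP to the grasp point, in m); y points along the fingers, z is the direction in which the jaws open and shut, and the axes are right-handed (so a half turn about y gives the same grasp; the last joint's range is limited). The gripper opens to 85 mm and grips with 20 to 120 N. Pads are 22 mm wide; open, the fingers measure 114 mm over their backs; the gripper's body (76 mm by 85 mm) begins 54 mm behind the grasp point. The pads swing forward as they close: fully open they stand 13 mm farther back than shut.
Start: joints at [1.091, 0.116, 1.442, -0, 1.584, -0.038], TCP at [0.289, 0.61, 0.195] pointing down, gripper open.
Joint ranges: [-2.83, 2.83], [-0.83, 2.19], [0.07, 2.5], [-1.14, 4.28], [0.01, 3], [-2.97, 2.97]. Speed limits (rad/s): [1.89, 1.89, 2.22, 3.14, 3.14, 3.14].

### API

Orientations are given as a unit quaternion [x, y, z, w].
In Python, from cell import robot gives the robot as it stands. Calls block until the motion is done:
- robot.reach(position, orientation): joint-space move of the TCP to a pose.
- robot.servo_line(position, attitude=None, velocity=0.15, max_force=None): straight line of the TCP; attitude=None keeps the orientation; velocity is the mean speed in m/s. With max_force (N) it stops when the force on the tool has changed by that much, and returns True; else False.
- robot.goto_joints(angles): joint-space move.
- robot.command_gripper(opening): finger opening in m; the grip force is fixed at half the most; returns when the fingers have stopped.
- robot.sleep(seconds).
- robot.inverse_kinematics(position, orientation): joint angles nearest the present ones, or None.
- robot.grab_frame(name): name is "scene" or "top" or "wrist"; returns (picture, depth): 400x640x3 uint8, red, green, blue; 400x640 float32, m along the optical axis (not along the pixel's ray), 0 where there is no reading.
- robot.calibration(name): a dict with "mtx" (3x3 intrinsics, pixels), "world_to_cam" (4x4, takes a point from world to camera coordinates); the wrist camera has in their place "hand_eye" (4x4, takes a point from camera to tool coordinates, whose origin is the TCP and whose axes are the tool frame's). Camera axes: x right, y up, looking along -z (the intrinsics and any distortion apply to the point x, -y, -z); pixel columns grow to the right and rows downward; lengths in m; the calibration is good to about 2 mm. The wrist camera is an equidistant fisheye: a pixel r from the principal point sees the ray r / f radians off the axis. A picture is of the moment at which its call begins: read the wrist's pose just before it. calibration takes no time and is no camera call.
A pose or a line that the arm cannot do raises robot.IKError and nothing moves.
- robot.close_job(): hands the job in, once; it reports no verdict.
Readings, each from a call of its own:
- robot.get_time(): time.
- robot.get_joint_pos(): joint angles.
- robot.get_qd(): joint speeds.
- robot.get_tau(): joint torques, N m.
- robot.get_tcp_pos(): TCP position.
- robot.get_tcp_rot(): TCP orientation.
- robot.get_force(): force on the tool from outside, world axes, zero at the start.
- robot.get_moment(): the same for the moment, N m.
- robot.get_gripper_width(): finger opening in m.
Only numpy, scipy, OpenCV 4.12 (cv2) and the standard library are available. Lean on these libraries where they do the work, as an engineer would, in place of code of your own. Each camera call takes 0.05 s, during which the arm holds its last target. There are 200 camera calls.

### The job

Swing the bench magnifier round until its lens stands over the white drip tub and let go of it, so that it stays there by itself; only then take the hand sieve by its handle, lift it straight up out of the tub and keep it level. Finish while holding it: the sieve level and still in the air, its mesh centred under the lens and about 15 cm below it so that the mesh is in focus, still over the tub for the drips, touching nothing but the gripper and with the robot clear of the magnifier. Leave the other things on the table as they are.

Things in the scene. Friction and masses are not known exactly. Their poses are not given: they have to be found in the camera images.
- magnifier: Bench magnifier, white and grey: fixed round foot 190 mm across, 30 mm high, chromed column 22 mm thick, 346 mm high; a level boom with the lens head swings about it. Origin: on the table, z up; the column (hinge axis) stands at x = +0.32, y = 0 of this frame. The lens starts swung 0.65 to 1.0 rad clockwise (from above) from over this origin; it can turn to 0.6 rad past it.
- lens_head: The magnifier's lens (100 mm) in a white ring housing 130 mm across, 302-334 mm above the table, on its boom. Origin: lens centre, 316 mm up; z up; x along the boom (22 mm wide, 310-326 mm up) to the column, 320 mm off. Its hinge at the column is stiff: 2-4 N sideways at the housing turns it slowly, and it stays where left. Push the housing's side, or pinch the boom from above.
- tub: White plastic drip tub, open on top, 200 mm (x) by 160 mm (y), 90 mm high, walls 6 mm, empty; does not move. Origin: centre of its underside on the table; x along its length. The lens's circle about the column passes within 20 mm (horizontally) of the tub's middle.
- sieve: Steel hand sieve, 0.15-0.3 kg, lying level across the tub on its handle and a lug at the far end. Round pan 124 mm across, rim 34 mm above its flat mesh (108 mm). Origin: mesh centre, 64 mm above the table at rest; z up; handle along -x, over a short end of the tub, roughly towards the robot. Centre of mass 50-100 mm out along the handle.
- sieve_grip (a point): A good point to grip the handle: on its centre line, sieve frame x = -0.175, z = +0.030; 94 mm above the table at rest, 75 mm outside the tub's end. The handle is 18 mm wide (y), straight and level: steel shank 8 mm high to x = -0.13, then black moulded grip 14 mm high to x = -0.255, both centred 30 mm above the mesh plane.
- ring_a: Bystander: loose open steel ring, 150 mm across, 45 mm high. Origin: centre of its underside.
- ring_b: Bystander: another steel ring like it. Origin: centre of its underside.
- jar: Bystander: clear jar with a white lid, 64 mm across, 85 mm high. Origin: centre of its underside.
- tray: Bystander: low steel tray with forceps, 100 by 200 mm, 22 mm high. Origin: centre of its underside.

How it is judged:
On the way, in this order (a step that is already met when the one before it is completed fails the run):
1. the lens stands over the tub (centre within 45 mm of the tub's middle, horizontally), at rest and let go of, with the sieve still lying on the tub (horizontal distance between lens_head and tub below 0.045 m and angular speed of lens_head below 0.04 rad/s and contact force between each of the arm, the fingers and magnifier below 0.3 N and distance of sieve from where it was at the start of the episode below 0.03 m), for 0.2 s.
2. the sieve is lifted clear of the tub (mesh at least 30 mm above the rim) (height (world z) of sieve above 0.12 m and contact force between sieve and tub below 0.2 N and contact force between the fingers and sieve above 2 N), for 0.2 s.
At the end, for the whole second after the job is handed in: Gripper holds the sieve, clear of tub and magnifier: mesh 120-180 mm below the lens, centred within 30 mm of it and 60 mm of the tub's middle, tilt under 0.12 rad, below 20 mm/s and 0.1 rad/s; lens at rest within 50 mm of the tub's middle, not touched by the robot (z of sieve in the frame of lens_head between -0.18 and -0.12 m and horizontal distance between sieve and lens_head below 0.03 m and horizontal distance between sieve and tub below 0.06 m and horizontal distance between lens_head and tub below 0.05 m and angle between sieve's own z axis and vertical below 0.12 rad and linear speed of sieve below 0.02 m/s and angular speed of sieve below 0.1 rad/s and contact force between the fingers and sieve above 2 N and contact force between sieve and tub below 0.2 N and contact force between sieve and magnifier below 0.2 N and contact force between each of the arm, the fingers and magnifier below 0.3 N and angular speed of lens_head below 0.04 rad/s); the arm keeps its last pose, push and grip.
It fails at once if the sieve is tipped by more than 0.35 rad (angle between sieve's own z axis and vertical above 0.35 rad).
It fails at once if a bystander (ring, jar or tray) is moved by more than 30 mm (distance of any of ring_a, ring_b, jar, tray from where it was at the start of the episode above 0.03 m).
It also fails if it takes over 58 s, if anything falls off the work surface, if the arm or the gripper's body presses on something with over 40 N, if the wrist force passes 120 N, or if a joint passes its speed limit or range.

## Working session

There is one attempt and no reset: what is moved stays moved. The work goes in short steps, each a Python script; the robot and the scene stay as the last script left them, time stands still between calls to the robot, and variables do not carry over. Pictures are saved under pics/ and viewed, about 8 in all and at most 12, crops included, and the job is handed in when it is done.

```bash
mkdir -p pics
cat > h.py <<'E'
import numpy as np, cv2
from cell import robot
from scipy.spatial.transform import Rotation as R
def save(n,img): cv2.imwrite('pics/'+n+'.png',img[:,:,::-1])
def grab(n):
    c=robot.calibration(n); im,d=robot.grab_frame(n); return c,im,d
def pts(c,d):
    """world coords of every pixel, HxWx3 (static cameras)"""
    K=c['mtx']; v,u=np.mgrid[:d.shape[0],:d.shape[1]]
    P=np.stack([(u-K[0,2])/K[0,0]*d,-(v-K[1,2])/K[1,1]*d,-d],-1)
    T=np.linalg.inv(c['world_to_cam']); W=P@T[:3,:3].T+T[:3,3]; W[d<=0]=np.nan; return W
E
python3 - <<'E'
from h import *
for n in('top','scene'):
    c,im,d=grab(n); save(n+'0',im); np.savez(n+'0',im=im,d=d,W=pts(c,d)); print({k:(np.round(v,3).tolist() if hasattr(v,'shape') else v) for k,v in c.items()})
print(robot.get_tcp_rot(),robot.get_time(),robot.calibration('wrist'))
E
```

```text
{'mtx': [[434.343, 0.0, 317.096], [0.0, 434.343, 201.472], [0.0, 0.0, 1.0]], 'world_to_cam': [[-0.068, -0.998, -0.005, 0.039], [0.977, -0.068, 0.202, -0.544], [-0.202, 0.009, 0.979, -1.515], [0.0, 0.0, 0.0, 1.0]]}
{'mtx': [[364.083, 0.0, 321.845], [0.0, 364.083, 200.535], [0.0, 0.0, 1.0]], 'world_to_cam': [[-0.313, 0.95, 0.004, 0.131], [-0.907, -0.3, 0.296, 0.422], [0.282, 0.089, 0.955, -1.673], [0.0, 0.0, 0.0, 1.0]]}
[ 0.69027272 -0.15502633  0.15483033 -0.68957811] 0.1 {'mtx': array([[309.70691629,   0.        , 317.59144859],
       [  0.        , 309.70691629, 203.67708525],
       [  0.        ,   0.        ,   1.        ]]), 'hand_eye': array([[-1.44295148e-03, -9.64555287e-01, -2.63876895e-01,
        -6.68486810e-02],
       [-2.24452611e-04,  2.63877475e-01, -9.64556182e-01,
        -1.78667566e-01],
       [ 9.99998934e-01, -1.33257991e-03, -5.97259346e-04,
        -1.66542202e-03],
       [ 0.00000000e+00,  0.00000000e+00,  0.00000000e+00,
         1.00000000e+00]])}
```

View pics/top0.png

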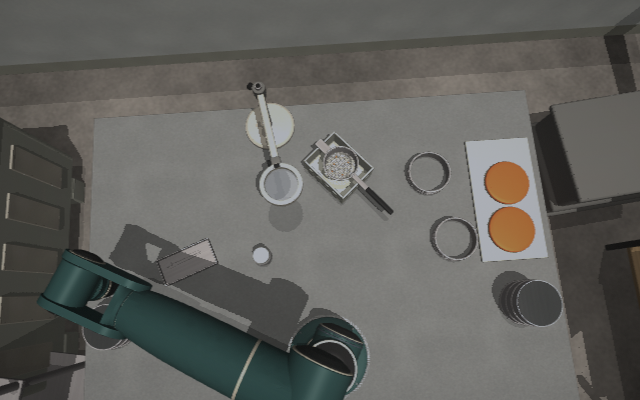

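View pics/scene0.png

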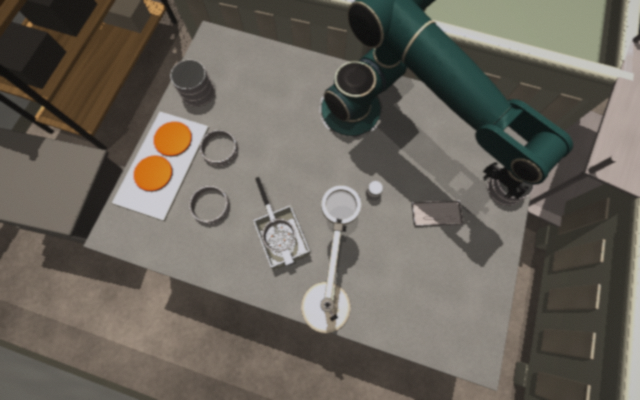

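The top view shows the lens at about (281,184), the column top at (258,88), the tub at (338,167) and the sieve handle running from (360,185) to (391,212). The rings are at (429,172) and (455,239), the jar at (261,256) and the tray at (188,261). The scene view agrees. Next I'll get the positions from depth.

Run:
```python
from h import *
T=np.load('top0.npz');W=T['W'];S=np.load('scene0.npz');V=S['W']
def box(W,u0,u1,v0,v1,z0,z1):
    P=W[v0:v1,u0:u1].reshape(-1,3); return P[(P[:,2]>z0)&(P[:,2]<z1)]
def circ(P):
    A=np.c_[2*P[:,:2],np.ones(len(P))]; s=np.linalg.lstsq(A,(P[:,:2]**2).sum(1),rcond=None)[0]; return s[:2].round(4),np.sqrt(s[2]+s[:2]@s[:2]).round(4)
for nm,W,hb,fb,tb,pt in(('top',W,(250,310,155,212),(235,300,95,160),(295,380,125,210),{}),('scene',V,(312,368,180,228),(295,360,275,340),(245,315,195,275),{})):
    H=box(W,*hb,.29,.35); print(nm,'lens n',len(H),'minmaxcenter',((H.min(0)+H.max(0))/2).round(4),np.ptp(H,axis=0).round(3), cv2.minEnclosingCircle(H[:,:2].astype(np.float32)))
    F=box(W,*fb,.02,.04); print('foot',cv2.minEnclosingCircle(F[:,:2].astype(np.float32)),len(F))
    C=box(W,*(240,275,75,110) if nm=='top' else (300,350,290,340),.33,.4); print('col',np.median(C,0),len(C))
    t=box(W,*tb,.075,.097); print('tub',cv2.minAreaRect(t[:,:2].astype(np.float32)),len(t))
    print(im if 0 else '')
# handle: dark pixels
im=T['im'].astype(int); W=T['W']
m=np.zeros((400,640),bool); m[160:216,350:400]=1
h=m&(W[:,:,2]>.085)&(W[:,:,2]<.115)
P=W[h]; dark=im[h].max(1)<60; D=P[dark]
print('handle',len(D),D.mean(0),cv2.minAreaRect(D[:,:2].astype(np.float32)))
for n,b in (('ra',(400,455,145,200)),('rb',(428,482,210,268)),('jar',(245,275,240,270)),('tray',(150,225,232,292))):
    P=box(T['W'],*b,.015,.1); print(n,cv2.minAreaRect(P[:,:2].astype(np.float32)),P[:,2].max())
g=cv2.resize(T['im'][110:230,230:410],None,fx=4.4,fy=4.4,interpolation=cv2.INTER_CUBIC); save('crop0',g)
```

```text
top lens n 1588 minmaxcenter [0.5655 0.1075 0.3244] [0.159 0.127 0.034] ((0.5667444467544556, 0.11184930056333542), 0.08162994682788849)
foot ((0.8635424375534058, 0.1612791270017624), 0.09357532113790512) 1186
col [0.86116265 0.16126255 0.33539866] 136
tub ((0.6377449035644531, -0.11476491391658783), (0.31521469354629517, 0.1627330183982849), 41.6265983581543) 743

scene lens n 1272 minmaxcenter [0.5591 0.1061 0.3249] [0.145 0.129 0.035] ((0.5590808987617493, 0.10810421407222748), 0.07286348193883896)
foot ((0.8661825656890869, 0.16073283553123474), 0.09320515394210815) 1464
col [0.86605233 0.16057173 0.33668345] 154
tub ((0.6494280099868774, -0.10529470443725586), (0.28553009033203125, 0.1596500277519226), 41.391380310058594) 590

handle 166 [ 0.52551617 -0.21561433  0.09898089] ((0.5642244815826416, -0.1911018043756485), (0.2134174108505249, 0.030260417610406876), 31.853269577026367)
ra ((0.6316392421722412, -0.42133429646492004), (0.15371523797512054, 0.15312793850898743), 25.35344123840332) 0.05310685149848893
rb ((0.38136887550354004, -0.5023264288902283), (0.1543516367673874, 0.18848958611488342), 4.249582767486572) 0.0520168529677989
jar ((0.36236631870269775, 0.2061813920736313), (0.05908951163291931, 0.05869822949171066), 9.700139045715332) 0.09300776280176648
tray ((0.3647904694080353, 0.4850572943687439), (0.10153327137231827, 0.20176962018013), 20.353927612304688) 0.02875634916952774
```

View pics/crop0.png

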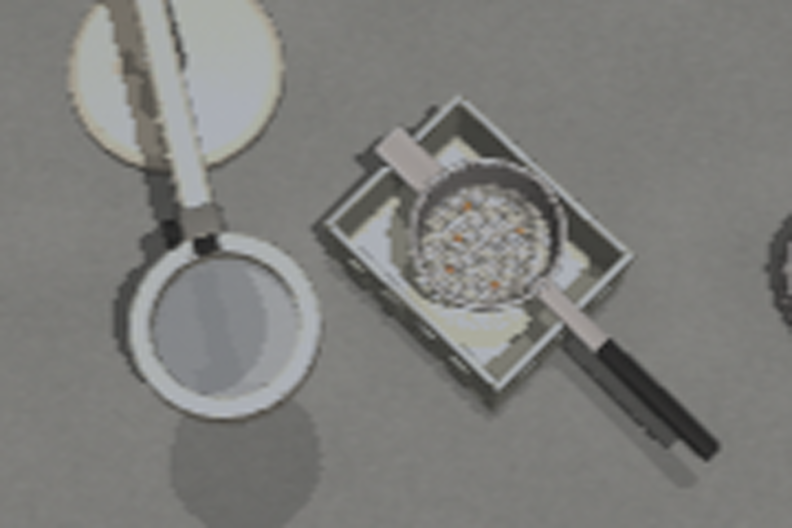

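```bash
cat >> h.py <<'E'
def ray(c,uv,z):
    K=c['mtx'];T=np.linalg.inv(c['world_to_cam']); u,v=uv
    d=T[:3,:3]@np.array([(u-K[0,2])/K[0,0],-(v-K[1,2])/K[1,1],-1]); o=T[:3,3]
    return o+d*(z-o[2])/d[2]
E
python3 - <<'E'
from h import *
c=robot.calibration('top'); f=lambda x,y,z: ray(c,(230+x/4.4-.5,110+y/4.4-.5),z)
q=np.array([f(*p,.09) for p in((460,97),(630,255),(500,388),(328,222))]); print('tub',q.round(3).tolist(),q.mean(0).round(3),np.linalg.norm(np.roll(q,-1,0)-q,axis=1))
print('pan',f(488,235,.098),'lens',f(225,325,.334))
for p in((571,319),(600,346),(712,450),(655,398)): print(p,f(*p,.101).round(3))
l=f(225,325,.334);col=np.array([.864,.161]);t=q.mean(0)
print('lens ang',np.arctan2(*(l[:2]-col)[::-1]),np.linalg.norm(l[:2]-col),'tub',np.arctan2(*(t[:2]-col)[::-1]),np.linalg.norm(t[:2]-col))
E
```

```text
tub [[0.794, -0.078, 0.09], [0.648, -0.206, 0.09], [0.545, -0.091, 0.09], [0.694, 0.038, 0.09]] [ 0.67  -0.084  0.09 ] [0.19373959 0.15432736 0.1969498  0.15341277]
pan [ 0.67108996 -0.09138895  0.098     ] lens [0.55035254 0.10845054 0.334     ]
(571, 319) [ 0.595 -0.152  0.101]
(600, 346) [ 0.572 -0.173  0.101]
(712, 450) [ 0.481 -0.254  0.101]
(655, 398) [ 0.526 -0.213  0.101]
lens ang -2.975591368719301 0.31801914668707204 tub -2.238855664366338 0.31268563592099086
```

```bash
cat >> h.py <<'E'
COL=np.array([.864,.161]); HD=np.array([.757,.653,0.]); HD/=np.linalg.norm(HD)
def tool(h,tilt=0.):
    """tool x ~ along h, fingers down, tips tilted towards +h by tilt"""
    y=-np.cos(tilt)*np.array([0,0,1.])+np.sin(tilt)*h; z=np.cross(h,y); z/=np.linalg.norm(z)
    return R.from_matrix(np.c_[np.cross(y,z),y,z]).as_quat()
def arc(a,r=.32): return COL+r*np.array([np.cos(a),np.sin(a)])
E
python3 - <<'E'
from h import *
print(R.from_quat(robot.get_tcp_rot()).as_matrix().round(2).tolist())
q=tool(HD); A=np.linspace(-3.33,-2.484,8)
for a in A[[0,-1]]: print(arc(a),robot.inverse_kinematics([*arc(a),.295],q))
print(robot.inverse_kinematics([.545,-.2,.2],tool(HD,.3)))
robot.command_gripper(0)
p=robot.get_tcp_pos(); robot.servo_line([p[0],p[1],.42],velocity=.3)
robot.reach([*arc(A[0]),.42],q); robot.servo_line([*arc(A[0]),.295],velocity=.2)
for a in A[1:]:
    s=robot.servo_line([*arc(a),.295],velocity=.07,max_force=15); print(a.round(3),s,np.round(robot.get_force(),1))
    if s: break
c,im,d=grab('top'); save('top1',im[60:260,180:480].repeat(2,0).repeat(2,1)); print(robot.get_time())
E
```

```text
[[0.9, -0.0, 0.43], [-0.43, -0.0, 0.9], [-0.0, -1.0, -0.0]]
[0.54966279 0.22093429] [ 3.39123768e-01 -7.24590210e-02  1.47343284e+00 -4.44089210e-16
  1.74061884e+00 -1.94344518e+00]
[ 0.6107309  -0.03458825] [-9.82722949e-02 -3.04474482e-02  1.43300998e+00 -4.44089210e-16
  1.73903012e+00 -2.38084124e+00]
[-0.55524607 -0.17679132  1.74368987  0.28692644  1.4860211  -2.8495064 ]
-3.209 False [ 0.1 -0.7  0.6]
-3.088 False [-0.   0.4  0.7]
-2.967 False [ 0.1  0.3 -0.1]
-2.847 False [-0.3  0.4 -0.1]
-2.726 False [-0.9  0.8  0.4]
-2.605 False [0.6 0.8 0.9]
-2.484 False [-0.4 -0.1  0.1]
9.2
```

View pics/top1.png

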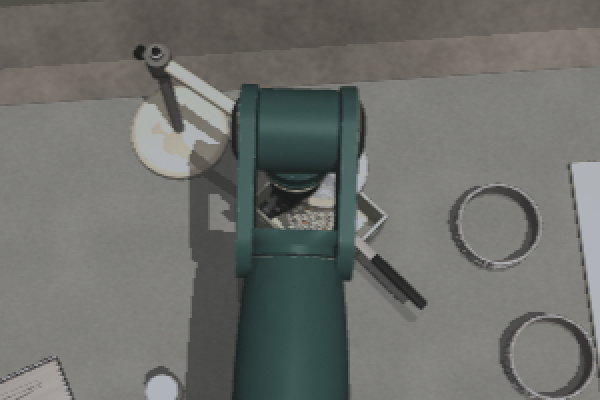

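The boom followed: it now points at the tub and the lens is partly hidden behind the wrist at (345,170). I'll back off, rise, go above the handle and look.

Run:
```python
from h import *
q=tool(HD)
robot.servo_line([*arc(-2.75),.295],velocity=.12); robot.servo_line([*arc(-2.8),.42],velocity=.25)
g=np.array([.672,-.09,0])-.15*HD
Q=tool(HD,.3); y=R.from_quat(Q).as_matrix()[:,1]
pre=g-.08*HD+[0,0,.094+.12]
robot.reach([*(pre[:2]-.05*HD[:2]),.42],tool(HD)); robot.command_gripper(.06)
c,im,d=grab('top'); np.savez('top2',im=im,d=d,W=pts(c,d)); print(robot.get_time())
save('top2',im[100:240,230:410].repeat(4,0).repeat(4,1))
cw,imw,dw=grab('wrist'); save('wr2',imw)
```

```text
12.65
```

View pics/top2.png

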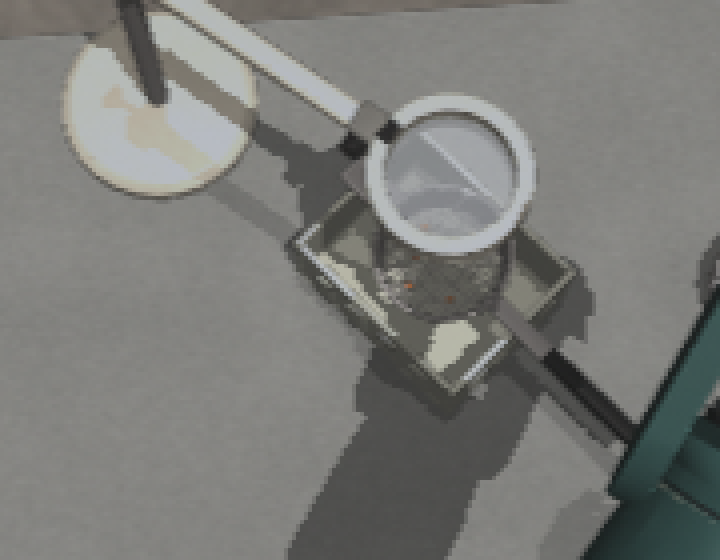

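View pics/wr2.png

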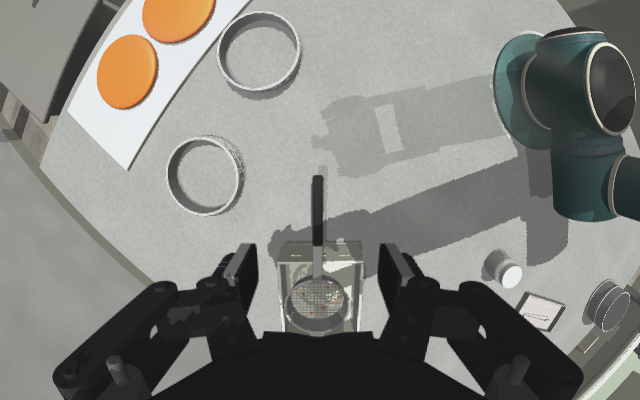

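The lens housing is centred at crop (450,174), the handle's black part starts near (552,358), and the wrist view shows the handle midway between the fingers.

Run:
```python
from h import *
c=robot.calibration('top'); f=lambda x,y,z: ray(c,(230+x/4-.5,100+y/4-.5),z)
l=f(450,174,.334); print('lens',l, 'ang',np.arctan2(*(l[:2]-COL)[::-1]), 'black start',f(552,360,.1),f(620,425,.1))
W=np.load('top2.npz')['W']; P=W[110:170,305:370].reshape(-1,3); P=P[(P[:,2]>.318)&(P[:,2]<.35)]
print(len(P),P.max(0),P.min(0))
T=R.from_quat(robot.get_tcp_rot()).as_matrix(); cw=robot.calibration('wrist'); K=cw['mtx']; E=cw['hand_eye']
o=T@E[:3,3]+robot.get_tcp_pos()
for uv,z in (((318,178),.101),((317.5,246),.101),((317,300),.064),((316,278),.1)):
    x,y=(uv[0]-K[0,2]),(uv[1]-K[1,2]); r=np.hypot(x,y); th=r/K[0,0]
    d=T@E[:3,:3]@np.array([np.sin(th)*x/r,-np.sin(th)*y/r,-np.cos(th)]); print(uv,(o+d*(z-o[2])/d[2]).round(4))
```

```text
lens [ 0.66374021 -0.08448119  0.334     ] ang -2.2550882392159 black start [ 0.56654539 -0.17886537  0.1       ] [ 0.50423221 -0.23284706  0.1       ]
1216 [0.7627219  0.02417133 0.34173206] [ 0.59887209 -0.14954485  0.31801373]
(318, 178) [ 0.4783 -0.2567  0.101 ]
(317.5, 246) [ 0.5696 -0.1789  0.101 ]
(317, 300) [ 0.6733 -0.0905  0.064 ]
(316, 278) [ 0.6201 -0.1388  0.1   ]
```

Run:
```python
from h import *
h=np.array([.761,.649,0]);h/=np.linalg.norm(h); Q=tool(h,.3); y=R.from_quat(Q).as_matrix()[:,1]
g=np.append(np.array([.6724,-.0912])-.15*h[:2],.094); t=g+robot.pinch_z*y
robot.reach(t-.12*y,Q); robot.servo_line(t,velocity=.1,max_force=15)
print(robot.get_tcp_pos()-t, robot.get_joint_pos()); robot.command_gripper(0.); print(robot.get_gripper_width(),np.round(robot.get_force(),1))
p=robot.get_tcp_pos(); robot.servo_line(p+[0,0,.012],velocity=.02)
robot.sleep(.5); print(np.round(robot.get_force(),2),np.round(robot.get_moment(),2),robot.get_time())
cw,im,d=grab('wrist'); np.savez('w3',im=im,d=d); 
c,im2,d2=grab('scene'); np.savez('s3',im=im2,d=d2,W=pts(c,d2))
save('c3',np.vstack([cv2.resize(im[200:400,160:480],(640,400)),cv2.resize(im2[170:300,220:370],(230,199)) if 0 else cv2.resize(im2[165:305,220:444],(320,200)).repeat(2,1)]))
```

```text
[ 0.00024544 -0.00027468  0.00074788] [-0.51491905 -0.0928534   1.87093333  0.29494455  1.26955167 -2.86664404]
0.0002915430452345321 [0.4 0.9 0.5]
[ 0.3  -0.16  1.09] [-0.06  0.09  0.01] 16.8667
```

View pics/c3.png

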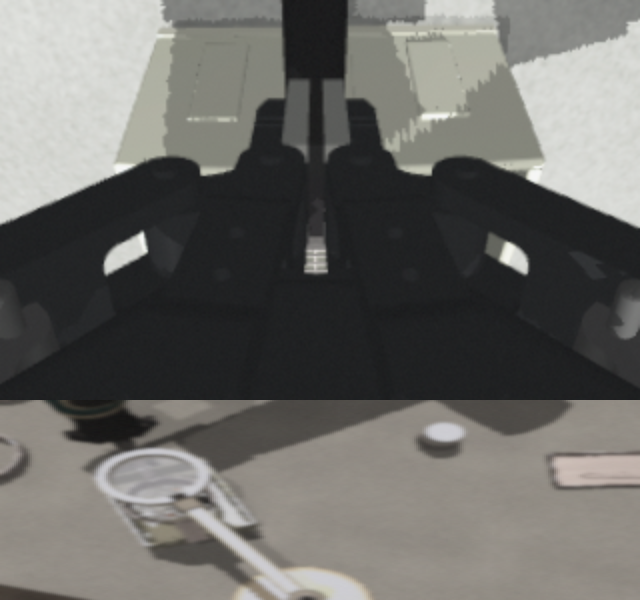

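The fingers closed to 0, so they missed. In the picture the handle vanishes at (315,80) under the closed pads. I'll check heights before moving anything.

Run:
```python
from h import *
print(robot.get_tcp_pos(),robot.get_gripper_width(),robot.pinch_z)
T=R.from_quat(robot.get_tcp_rot()).as_matrix(); print(T.round(2).tolist()); cw=robot.calibration('wrist'); K=cw['mtx']; E=cw['hand_eye']
d=np.load('w3.npz')['d']; o=robot.get_tcp_pos()
def w(u,v):
    x,y=u-K[0,2],v-K[1,2]; r=np.hypot(x,y)+1e-9; th=r/K[0,0]
    D=d[int(v),int(u)]; tl=E[:3,:3]@np.array([np.tan(th)*x/r*D,-np.tan(th)*y/r*D,-D])+E[:3,3]
    return D,tl.round(4),(T@tl+o).round(4)
for uv in((317,205),(317,220),(317,235),(308,255),(326,255),(290,255),(300,220),(318,325),(318,180)): print(uv,*w(*uv))
```

```text
[ 0.56249669 -0.18497838  0.08817622] 0.00010536989269104104 0.0187
[[0.73, 0.22, -0.65], [0.62, 0.19, 0.76], [0.3, -0.96, -0.0]]
(317, 205) 0.16469754 [-0.024  -0.0205 -0.0007] [ 0.5409 -0.2044  0.1006]
(317, 220) 0.17019643 [-0.0146 -0.0173 -0.0007] [ 0.5485 -0.1979  0.1004]
(317, 235) 0.17552994 [-0.0047 -0.0145 -0.0007] [ 0.5563 -0.1912  0.1007]
(308, 255) 0.13059641 [-0.0126 -0.0589 -0.0045] [ 0.543  -0.2075  0.1407]
(326, 255) 0.13141584 [-0.0123 -0.0582  0.0032] [ 0.5384 -0.2013  0.1401]
(290, 255) 0.14146109 [-0.0079 -0.0489 -0.0132] [ 0.5543 -0.2093  0.1326]
(300, 220) 0.2801932 [ 0.0201  0.0872 -0.0163] [ 0.6073 -0.1682  0.0108]
(318, 325) 0.22700064 [0.0822 0.0151 0.0001] [ 0.6256 -0.1311  0.0981]
(318, 180) 0.15743943 [-0.0383 -0.0241 -0.0002] [ 0.5294 -0.2135  0.0999]
```

Run:
```python
from h import *
T=R.from_quat(robot.get_tcp_rot()).as_matrix(); cw=robot.calibration('wrist'); K=cw['mtx']; E=cw['hand_eye']
D=np.load('w3.npz'); d=D['d']; im=D['im']
v,u=np.mgrid[:400,:640]; x,y=u-K[0,2],v-K[1,2]; r=np.hypot(x,y)+1e-9; tn=np.tan(r/K[0,0])/r
P=np.stack([x*tn*d,-y*tn*d,-d],-1)@E[:3,:3].T+E[:3,3]; 
for vv in range(226,290,5):
    print(vv,[tuple((1000*P[vv,uu]).round().astype(int)) for uu in (290,296,304,310,314,318,322,330,338,344)])
save('c4',cv2.resize(im[190:300,250:390],None,fx=5,fy=5)); c,i2,d2=grab('top');
```

```text
226 [(np.int64(22), np.int64(76), np.int64(-24)), (np.int64(23), np.int64(78), np.int64(-19)), (np.int64(-11), np.int64(-16), np.int64(-8)), (np.int64(-11), np.int64(-16), np.int64(-5)), (np.int64(-11), np.int64(-17), np.int64(-2)), (np.int64(-12), np.int64(-19), np.int64(0)), (np.int64(-11), np.int64(-18), np.int64(2)), (np.int64(-11), np.int64(-16), np.int64(7)), (np.int64(22), np.int64(77), np.int64(18)), (np.int64(22), np.int64(77), np.int64(23))]
231 [(np.int64(25), np.int64(71), np.int64(-24)), (np.int64(25), np.int64(71), np.int64(-19)), (np.int64(-7), np.int64(-14), np.int64(-8)), (np.int64(-8), np.int64(-17), np.int64(-5)), (np.int64(-7), np.int64(-15), np.int64(-2)), (np.int64(-8), np.int64(-16), np.int64(0)), (np.int64(-8), np.int64(-16), np.int64(2)), (np.int64(-7), np.int64(-15), np.int64(7)), (np.int64(24), np.int64(70), np.int64(17)), (np.int64(24), np.int64(70), np.int64(22))]
236 [(np.int64(27), np.int64(66), np.int64(-24)), (np.int64(27), np.int64(64), np.int64(-19)), (np.int64(-4), np.int64(-13), np.int64(-8)), (np.int64(-4), np.int64(-15), np.int64(-5)), (np.int64
[... 4141 characters left out ...]
74), np.int64(-2)), (np.int64(-9), np.int64(-74), np.int64(0)), (np.int64(-9), np.int64(-74), np.int64(1)), (np.int64(-14), np.int64(-83), np.int64(4)), (np.int64(-14), np.int64(-85), np.int64(7)), (np.int64(-13), np.int64(-82), np.int64(9))]
286 [(np.int64(-13), np.int64(-86), np.int64(-10)), (np.int64(-13), np.int64(-86), np.int64(-8)), (np.int64(-14), np.int64(-87), np.int64(-5)), (np.int64(-13), np.int64(-85), np.int64(-3)), (np.int64(-7), np.int64(-76), np.int64(-2)), (np.int64(-6), np.int64(-74), np.int64(0)), (np.int64(-8), np.int64(-76), np.int64(1)), (np.int64(-14), np.int64(-87), np.int64(4)), (np.int64(-14), np.int64(-87), np.int64(7)), (np.int64(-13), np.int64(-86), np.int64(9))]
```

View pics/c4.png

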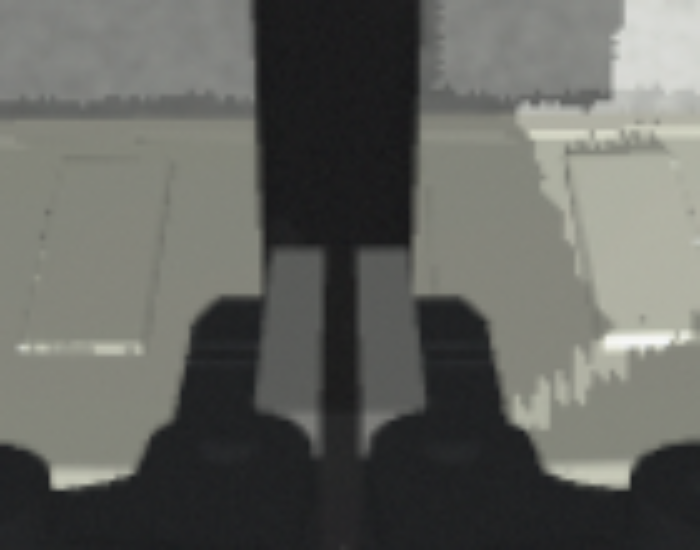

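The camera shows the pads ending about 42 mm behind the reported TCP. The apparent finger width at that depth agrees, so the handle lies about 27 mm beyond the tips. I'll trust that reading: open, go deeper under force guard, close, and check the width.

Run:
```python
from h import *
h=np.array([.761,.649,0]);h/=np.linalg.norm(h); Q=tool(h,.3); y=R.from_quat(Q).as_matrix()[:,1]
g=np.append(np.array([.6724,-.0912])-.15*h[:2],.094)
robot.command_gripper(.06); print(robot.get_gripper_width())
s=robot.servo_line(g+.055*y,velocity=.04,max_force=8); print(s,robot.get_tcp_pos()-(g+.055*y),np.round(robot.get_force(),1))
cw,im,d=grab('wrist'); K=cw['mtx'];E=cw['hand_eye']
v,u=np.mgrid[:400,:640]; x,yy=u-K[0,2],v-K[1,2]; r=np.hypot(x,yy)+1e-9; tn=np.tan(r/K[0,0])/r
P=np.stack([x*tn*d,-yy*tn*d,-d],-1)@E[:3,:3].T+E[:3,3]
for vv in range(180,300,15): print(vv,[(1000*P[vv,uu]).round().astype(int).tolist() for uu in (245,317,385)])
save('w5',im[150:400,120:520].repeat(2,0).repeat(2,1)[:,:800]); print(robot.get_time())
```

```text
0.06013895434485489
False [ 0.000109   -0.00011129  0.00029601] [-0.2 -0.6 -0.3]
180 [[-27, 35, -52], [-48, -77, -1], [-27, 35, 48]]
195 [[-15, 40, -54], [-43, -75, -1], [-15, 38, 49]]
210 [[-2, 43, -56], [-37, -74, -1], [-2, 44, 51]]
225 [[11, 47, -58], [-31, -72, -1], [11, 47, 53]]
240 [[23, 45, -58], [-24, -71, -1], [21, 41, 52]]
255 [[-12, -59, -32], [-16, -67, -1], [-11, -56, 29]]
270 [[-9, -67, -30], [-9, -65, -1], [-4, -57, 30]]
285 [[-3, -69, -31], [0, -63, -1], [1, -62, 29]]
19.0167
```

View pics/w5.png

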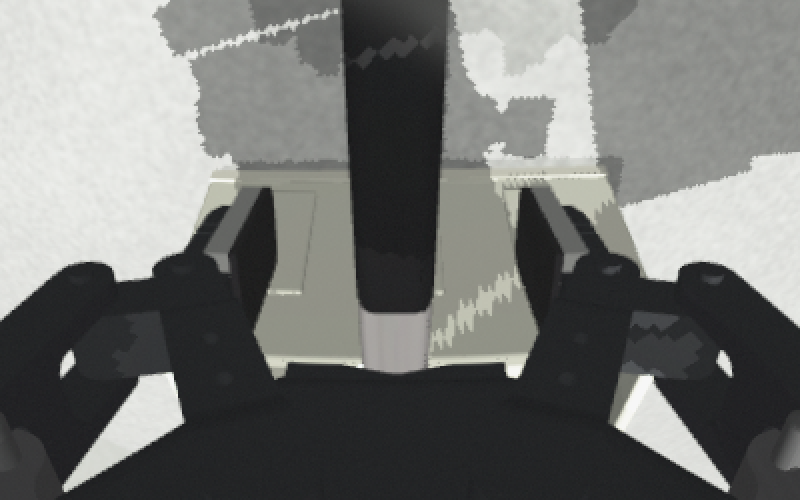

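The handle now runs between the open pads, and the black/steel boundary sits at (395,312), just past them. Closing.

```bash
cat >> h.py <<'E'
def wpts():
    T=R.from_quat(robot.get_tcp_rot()).as_matrix(); o=robot.get_tcp_pos(); cw,im,d=grab('wrist'); K=cw['mtx'];E=cw['hand_eye']
    v,u=np.mgrid[:400,:640]; x,yy=u-K[0,2],v-K[1,2]; r=np.hypot(x,yy)+1e-9; tn=np.tan(r/K[0,0])/r
    P=np.stack([x*tn*d,-yy*tn*d,-d],-1)@E[:3,:3].T+E[:3,3]; P[d<=0]=np.nan
    return im,P,P@T.T+o
def slope(W):
    P=W[130:225,316:320].reshape(-1,3); P=P[np.isfinite(P[:,0])]; hh=P[:,:2]@HD[:2]
    ok=abs(P[:,2]-np.median(P[:,2]))<.02; return np.polyfit(hh[ok],P[ok,2],1)[0],np.median(P[:,2])
E
python3 - <<'E'
from h import *
print('slope',slope(wpts()[2]))
robot.command_gripper(0.); print(robot.get_gripper_width(),np.round(robot.get_force(),1))
print('slope',slope(wpts()[2]))
f0=robot.get_force(); m0=robot.get_moment()
p=robot.get_tcp_pos(); robot.servo_line(p+[0,0,.015],velocity=.02); robot.sleep(.5)
print(robot.get_gripper_width(),np.round(robot.get_force()-f0,2),np.round(robot.get_moment()-m0,2))
for i in range(2): print('slope',slope(wpts()[2])); robot.sleep(.5)
print(robot.get_time())
E
```

```text
slope (np.float64(-0.0022360640844908733), np.float64(0.10109187116304516))
0.016975692607485812 [-1.5  0.7  2.1]
slope (np.float64(-0.006007549806941072), np.float64(0.10096334964205632))
0.017192590502617938 [ 1.94  0.47 -4.94] [-0.32  0.17 -0.02]
slope (np.float64(-0.011098787400477065), np.float64(0.11635836328682993))
slope (np.float64(-0.012023985517235504), np.float64(0.11641108017109816))
22.0833
```

It's held and level (width 17 mm, handle slope about −0.01). Now lifting to height.

Run:
```python
from h import *
p=robot.get_tcp_pos(); robot.servo_line(p+[0,0,.05],velocity=.05); print('slope',slope(wpts()[2]))
robot.servo_line(p+[0,0,.087],velocity=.05); robot.servo_line(p+[-.0085,.0065,.087],velocity=.03); robot.sleep(.5)
im,P,W=wpts(); print('slope',slope(W),robot.get_gripper_width(),np.round(robot.get_force(),1))
c,i2,d2=grab('top'); np.savez('top6',im=i2,d=d2,W=pts(c,d2))
a=cv2.resize(i2[100:240,230:410],(540,420)); b=cv2.resize(im[80:400,120:520],(525,420))
save('f6',cv2.resize(np.hstack([a,b]),(800,315))) ; save('t6',cv2.resize(i2[100:240,230:410],(720,560),interpolation=cv2.INTER_CUBIC))
for n in ('top','scene'): pass
print(robot.get_time())
```

```text
slope (np.float64(-0.004059522158487798), np.float64(0.16588722900182123))
slope (np.float64(-0.01177748558133454), np.float64(0.20338510575611518)) 0.01700074388733975 [-0.6 -1.5 -2.1]
25.2833
```

View pics/t6.png

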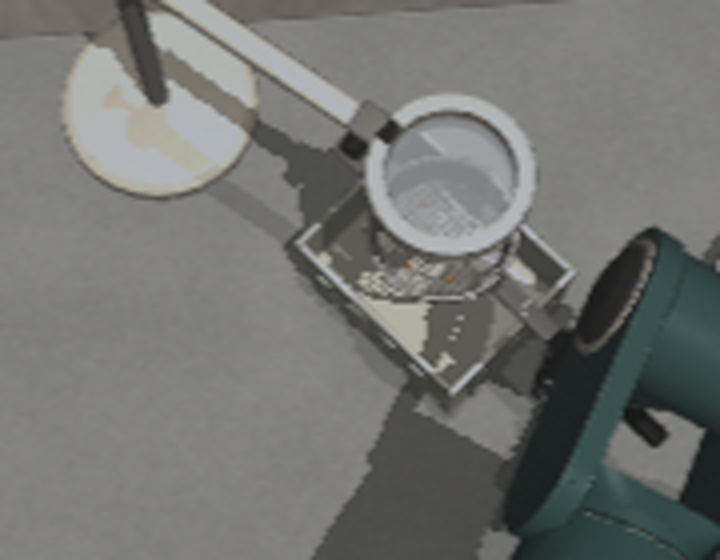

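View pics/f6.png

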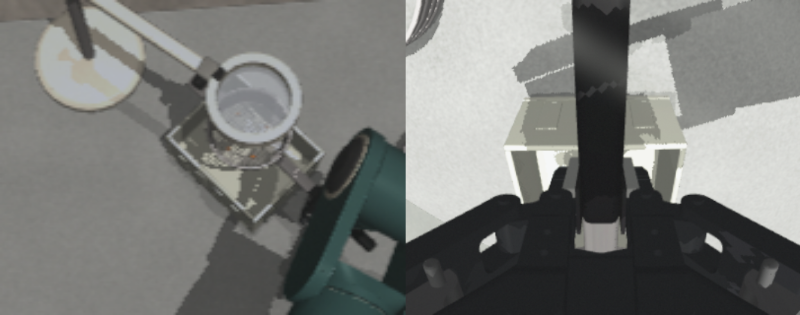

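The lens hasn't moved and the sieve is hanging under it. I'll check the horizontal position from the handle line and from the rim in both fixed cameras.

Run:
```python
from h import *
from scipy.optimize import least_squares
im,P,W=wpts()
m=np.zeros(W.shape[:2],bool); m[60:235,280:360]=1
m&=(W[:,:,2]>.19)&(W[:,:,2]<.215); Q=W[m]; print(len(Q),cv2.fitLine(Q[:,:2].astype(np.float32),cv2.DIST_HUBER,0,.01,.01).ravel())
col=im[:,312:322].mean((1,2)); print('boundary',[(v,int(col[v])) for v in range(235,310,4)])
hh=Q[:,:2]@HD[:2]; print('tip at',Q[hh.argmin()],Q[np.argsort(hh)[:60]].mean(0))
# rim points
for n in('top','scene'):
    c=robot.calibration(n); _,d=robot.grab_frame(n); X=pts(c,d).reshape(-1,3)
    k=(np.hypot(X[:,0]-.664,X[:,1]+.085)<.09)&(X[:,2]>.15)&(X[:,2]<.215); X=X[k]
    b=X[X[:,2]>.19]; f=least_squares(lambda s:np.hypot(b[:,0]-s[0],b[:,1]-s[1])-.061,[.664,-.085],loss='soft_l1',f_scale=.003).x
    print(n,len(X),len(b),f, np.ptp(X,axis=0))
print(R.from_quat(robot.get_tcp_rot()).as_matrix()[:,0],robot.get_tcp_pos())
```

```text
9405 [ 0.76074076  0.64905584  0.5006886  -0.22462237]
boundary [(235, 28), (239, 28), (243, 28), (247, 28), (251, 28), (255, 28), (259, 28), (263, 29), (267, 29), (271, 28), (275, 28), (279, 33), (283, 35), (287, 34), (291, 34), (295, 34), (299, 34), (303, 33), (307, 111)]
tip at [ 0.48133242 -0.24439252  0.20534541] [ 0.48009756 -0.24265939  0.20346245]
top 249 153 [ 0.66076847 -0.08723202] [0.13458019 0.13191403 0.05211975]
scene 147 107 [ 0.67018042 -0.08095838] [0.12021362 0.10446899 0.04159754]
[0.72689872 0.61992033 0.29549457] [ 0.5622035  -0.17152801  0.14361332]
```

Run:
```python
from h import *
print(robot.get_gripper_width(),np.abs(robot.get_qd()).max(),np.round(robot.get_force(),1),slope(wpts()[2]),robot.get_time()); robot.close_job()
```

```text
0.016738609198737688 0.0011940487282115643 [-0.4  0.5 -3.1] (np.float64(-0.00792325206599615), np.float64(0.20337132641028208)) 25.4833
the job is handed in; nothing more can be done
```

I swung the magnifier over the tub with the closed fingers and backed off. Then I gripped the sieve by its handle, lifted it straight up and handed the job in while holding it, at about 25.5 s. No verdict was reported.

**Last checks:**
- **Lens:** at (0.664, −0.085), about 6 mm from the tub's middle at (0.670, −0.084). It had not moved in the picture taken after the lift, and the robot stood visibly clear of it.
- **Sieve height and level:** the handle slope was about −0.01 rad. The mesh was at about 0.166 m, so 15 cm below the lens.
- **Sieve centring:** the handle line runs under the lens centre. The two fixed cameras' rim fits lay 4 and 7 mm from the lens centre but disagreed with each other by about 11 mm. That is still inside the 30 mm limit.
- **Grip and motion:** the gripper was 17 mm open on the 18 mm handle, and the arm was still.

**What went wrong or disagreed:**
- **First grasp missed:** the fingers closed to 0 mm above the handle. The wrist camera showed the pads ending about 42 mm behind the reported TCP, which disagrees with the tool description. I reopened, went about 5 cm deeper under a force guard, and it held.
- **Force readings:** they drifted by 1–3 N, so I did not use them to confirm the sieve's weight or that nothing was touching the magnifier.
- **Bystanders:** I did not measure the rings, jar and tray again at the end. No move passed near them at their height.

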